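Clear and raise the telescopic camera stand

ROBOT

A 7-joint arm with a two-finger parallel gripper is mounted at the origin on the work surface. World frame = base frame: x ahead of the robot, y to its left, z up, the work surface at z = 0. Lengths are in m, angles in rad, forces in N, time in s.
With the tool pointing down it reaches from about 0.4 to 0.85 m from the base axis. Payload 4.5 kg.
Tool frame: the origin (TCP) lies where the fingers leave the gripper's body, on its centre line; the fingertips stand 64 mm ahead of it and the grasp point (between the pads) lies 45 mm ahead of it; z points along the fingers, y is the line along which they close (so a half turn about z gives the same grasp; the last joint's range is limited). The gripper opens to 88 mm and grips with 3 to 60 N. Pads are 18 mm wide; open, the fingers measure 123 mm over their backs; the gripper's body (75 mm by 187 mm) begins 45 mm behind the grasp point.
Start: joints at [-1.295, 0.689, -0.195, 1.565, 0.157, 0.902, -0.215], TCP at [0.15, 0.607, 0.303] pointing down, gripper open.
Joint ranges: [-3.01, 3.01], [-0.46, 2.08], [-1.47, 1.51], [0.13, 2.56], [-1, 4.14], [0.04, 2.09], [-2.66, 2.66]. Speed limits (rad/s): [2.57, 2.57, 3.14, 3.14, 3.14, 3.14, 3.14].

INTERFACE

Orientations are given as a unit quaternion [x, y, z, w].
In Python, from plant import r gives the robot as it stands.
- The arm moves only by the tool play_rows, never from a script. Its arguments are lists of equal length, an entry for each row: "translation": the shift along the tool's x, y, z in m, a list of three; "delta_rot": the turn, a rotation vector about the tool's x, y, z in degrees, a list of three; "grip": the opening, from -1 (shut) to 1 (fully open). In form: {"translation": [[x, y, z], ...], "delta_rot": [[rx, ry, rz], ...], "grip": [grip, ...]}. A call has 1 to 20 rows; each row shifts and turns the commanded pose from where the row before left it, along the tool's axes as they then stand; what a row does not reach is not made up. A row lasts 1/8 s, in which the tool goes at most 62.5 mm and 10.7 degrees, less where a joint would pass 70% of its speed; a pose out of reach is approached as far as the arm can. A call with a gripper value outside its range is refused whole. The fingers move at their own pace and stop on an object; "squeeze" is the grip in N (left out, the last holds). Time passes only in rows, so rows that do not move let the fingers close. It gives the time, the measured TCP pose, the force, the opening and the grip force at its end, in the units of the state.
- r.get_state(): the state, without advancing time (a new reading comes with each control period).
- r.snapshot(name): name is "scene" or "top" or "wrist"; returns the picture (384x512x3 uint8, blue, green, red); there is no depth.
- r.get_calibration(name): a dict with "intrinsics" (3x3 intrinsics, pixels), "eye" and "rotation" of the camera in the world. Camera axes: x right, y up, looking along -z (the intrinsics and any distortion apply to the point x, -y, -z); pixel columns grow to the right and rows downward; lengths in m; the calibration is good to about 2 mm. A picture is of the moment at which its call begins: read the wrist's pose just before it. get_calibration takes no time and is no camera call; for the wrist camera it gives the pose at the moment of the call.
- r.finish_job(): hands the job in; it is judged then, once.
Trained networks look in the newest picture that a camera, given by its name, has taken for a name from the list of things; names that differ only in an ending like _2 or _b are one class to them, and where a whole thing is asked for, a point or a joint stands for the part that bears it (a point fixed in the world has none). Each returns a list of dicts, best first, with "confidence" (0 to 1); they miss things now and then, are a little off and sometimes report something else, mostly with a low value. They report only what shows in the picture. A call takes as long as a camera call.
- r.look_for(camera, target): "point" ([x, y, z] in m, in world coordinates, good to about 4 mm: the middle of the surface that is visible of it).
- r.silhouettes(camera, target): "pixels" (384x512 bool, what is visible of it).
The state is a dict: "clock": time; "q": joint angles; "qd": joint speeds; "joint_torque": joint torques, N m; "tool_pos": TCP position; "eef_rot": TCP orientation; "contact_force": force on the tool from outside, world axes, zero at the start; "moment": the same for the moment, N m; "opening": opening from 0.0 (shut) to 1.0 (fully open); "finger_force": force on a finger pad.
Only numpy, scipy, OpenCV 4.12 (cv2) and the standard library are available. Lean on these libraries where they do the work, as an engineer would, in place of code of your own. Each camera call takes 0.05 s, during which the arm holds its last target. There are 200 camera calls.

TASK

Lift the roll of tape off the post of the little camera stand and lay it flat on the counter beside the stand. Then take the post by its head and draw it straight up out of the tube, without binding it or lifting the stand, until the black limit groove has just come out above the collar, and finish still holding the post steady there so that I can tighten the collar. The stand stays standing where it is, and the other things on the counter are left alone.

Things in the scene. Friction and masses are not known exactly. Their poses are not given: they have to be found in the camera images.
- stand: telescopic desk stand for a small camera, loose on the counter, 1.3 kg: dark steel base disc 130 mm across, 12 mm thick; upright aluminium tube 25 mm across on its centre; ribbed black twist-lock collar 44 mm across from 100 to 128 mm up, not tightened. One upright 15 mm bore runs down collar and tube. Origin: centre of the base's underside; z up along the bore.
- collar_top (a point): centre of the bore's mouth on the collar's flat top face, 128 mm above the stand's origin; z up along the bore, out of it.
- post: steel post 14 mm across, 150 mm long, 0.10 to 0.19 kg, loose in the bore (1 mm clearance). It starts standing on the bore's bottom, 18 mm above the stand's origin, 40 mm of it showing; let go when raised, it drops back. Origin: centre of its lower end; z up along it. Shaft to 131 mm, aluminium head 24 mm across from 131 to 145 mm, brass stud 6 mm across to 150 mm.
- post_head (a point): middle of the post's aluminium head (24 mm across, 14 mm high), where to grip it; 138 mm above the post's origin, on its axis.
- limit_groove (a point): middle of the black limit groove round the post (4 mm wide), on the axis, 48 mm above the post's origin; at the start hidden 62 mm below the collar's top, and to be brought to just above it (3 to 6 mm is good), which leaves about 45 mm of post in the bore.
- tape: roll of white insulating tape on a cardboard core, 60 mm across outside, 37 mm hole, 19 mm wide, about 0.05 kg; at the start it lies flat on top of the collar, round the post, up to 5 mm off centre, its top 147 mm above the counter, free to shift sideways until it meets the post. Origin: centre of its underside; z along its axis.
- tape_center (a point): centre of the tape roll, 9.5 mm above its origin on its axis.
- multimeter: black multimeter lying on its back, 140 x 74 x 41 mm; bystander. Origin: centre of its underside, x along its length.
- camera: small grey box camera with a black lens, 72 x 46 x 40 mm; bystander. Origin: under its middle, lens towards -x.
- relay: small relay board with a blue cube relay, 51 x 26 x 20 mm; bystander. Origin: centre of its underside.
- screwdriver: screwdriver with an amber handle, 190 mm long, lying; bystander. Origin: under its middle, x along it, tip towards +x.

How it is judged:
By the outcome, as a careful person would: the job done as asked, in the order asked, and still so for the second after the job is handed in, while the arm keeps its last pose, push and grip.
It also fails if it takes over 58 s, if anything falls off the work surface, if the arm or the gripper's body presses on something with over 40 N, if the wrist force passes 120 N, or if a joint passes its speed limit or range.

## Working session

There is one attempt and no reset: what is moved stays moved. The work goes in short steps, Python scripts to look and compute and a tool call to move; the robot and the scene stay as the last step left them, time stands still between calls to the robot, and variables do not carry over. Pictures are saved under pics/ and viewed, at most 10 in all, crops included, and the job is handed in when it is done.

Besides the shell and the picture viewer there is one more tool, called after ">>>" as name(argument=value, ...) on one line, values as JSON. play_rows: Moves the arm, as the interface text tells. Its arguments: {"type":"object","properties":{"translation":{"type":"array","items":{"type":"array","items":{"type":"number"}}},"delta_rot":{"type":"array","items":{"type":"array","items":{"type":"number"}}},"grip":{"type":"array","items":{"type":"number"}},"squeeze":{"type":"number"}},"required":["translation","delta_rot","grip"]}

```bash
mkdir -p pics; ls; python3 - <<'E'
from plant import r
import cv2,numpy as np
s=r.get_state();print({k:np.round(v,3) for k,v in s.items()})
a=r.snapshot("scene");cv2.imwrite("pics/s0.png",a)
b=r.snapshot("top");cv2.imwrite("pics/t0.png",b)
for c in("scene","top"):
  k=r.get_calibration(c);print(c,np.round(k["eye"],3),np.round(k["rotation"],3).tolist(),np.round(k["intrinsics"],1).tolist(),k.keys())
  for t in("tape_center","post_head","stand","collar_top","multimeter","camera","relay","screwdriver"):
    print(t,[(np.round(d["point"],3).tolist(),round(d["confidence"],2)) for d in r.look_for(c,t)[:2]])
print(r.get_state()["clock"])
E
```

```text
pics
{'clock': np.float64(0.0), 'q': array([-1.295,  0.69 , -0.195,  1.566,  0.157,  0.903, -0.215]), 'qd': array([-0.002, -0.   ,  0.   ,  0.001,  0.001,  0.001,  0.002]), 'joint_torque': array([-0.0000e+00, -5.2757e+01, -1.2670e+00, -1.5343e+01, -5.3000e-02,
        6.0000e-03,  0.0000e+00]), 'tool_pos': array([0.15 , 0.606, 0.302]), 'eef_rot': array([ 0.121,  0.993, -0.001, -0.   ]), 'contact_force': array([-0.031,  0.156,  0.085]), 'moment': array([ 0.037,  0.001, -0.004]), 'finger_force': np.float64(0.0), 'opening': np.float64(0.998)}
scene [ 1.426 -0.013  0.749] [0.335, 0.321, 0.622, 0.63] [[357.8, 0.0, 254.9], [0.0, 357.8, 187.6], [0.0, 0.0, 1.0]] dict_keys(['intrinsics', 'eye', 'rotation'])
tape_center [([0.521, 0.072, 0.15], 0.48)]
post_head [([0.512, 0.069, 0.156], 0.58)]
stand [([0.52, 0.067, 0.018], 0.65)]
collar_top [([0.52, 0.069, 0.013], 0.68)]
multimeter [([0.672, 0.34, 0.035], 0.93)]
camera [([0.463, -0.296, 0.031], 0.62)]
relay [([0.584, -0.36, 0.02], 0.33)]
screwdriver [([0.584, -0.36, 0.019], 0.51), ([0.512, 0.07, 0.159], 0.17)]
top [0.339 0.004 1.143] [-0.068, 0.077, 0.732, -0.674] [[447.8, 0.0, 248.5], [0.0, 447.8, 192.0], [0.0, 0.0, 1.0]] dict_keys(['intrinsics', 'eye', 'rotation'])
tape_center [([0.508, 0.073, 0.145], 0.58)]
post_head [([0.509, 0.073, 0.161], 0.61)]
stand [([0.497, 0.06, 0.012], 0.6)]
collar_top [([0.499, 0.059, 0.01], 0.71), ([0.508, 0.074, 0.145], 0.66)]
multimeter [([0.647, 0.348, 0.035], 0.8)]
camera [([0.448, -0.291, 0.038], 0.87)]
relay [([0.423, 0.328, 0.001], 0.73), ([0.57, -0.359, 0.02], 0.39)]
screwdriver [([0.57, -0.361, 0.018], 0.56)]
0.9
```

View pics/s0.png

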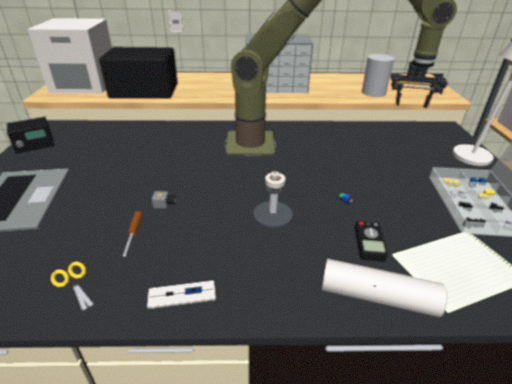

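View pics/t0.png

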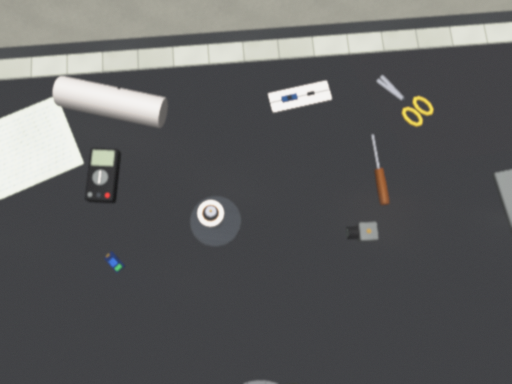

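The scene view shows the stand at about (273,210) with the tape ring at (275,181). The top view shows the tape ring at (210,212) and the base at (215,220). The area on the −y side of the stand is clear.

```bash
cat > h.py <<'E'
from plant import r
import numpy as np
from scipy.spatial.transform import Rotation as R
def go(p,q=(0,1,0,0)):
    "tool-frame shift and turn (deg) from the present pose to TCP p, orientation q"
    s=r.get_state();T=R.from_quat(s["eef_rot"])
    print("pos",np.round(s["tool_pos"],4),"shift mm",np.round(1e3*T.inv().apply(np.array(p)-s["tool_pos"]),1),"rot",np.round((T.inv()*R.from_quat(q)).as_rotvec(degrees=True),2),"F",np.round(s["contact_force"],1),"open",round(s["opening"]*88,1),"ff",round(s["finger_force"],1),"t",s["clock"])
def ray(c,uv,k=None):
    k=k or r.get_calibration(c);d=np.linalg.inv(k["intrinsics"])@[*uv,1]
    Q=k["rotation"];Q=R.from_quat(Q) if np.size(Q)==4 else R.from_matrix(Q)
    return np.array(k["eye"]),Q.apply([d[0],-d[1],-d[2]])
def atz(c,uv,z,k=None):
    o,d=ray(c,uv,k);return o+d*(z-o[2])/d[2]
def proj(k,p):
    Q=R.from_quat(k["rotation"]);c=Q.inv().apply(np.array(p)-k["eye"]);u=k["intrinsics"]@[c[0],-c[1],-c[2]];return u[:2]/u[2]
E
python3 - <<'E'
from h import *
go((0.5,0.07,0.33))
k=r.get_calibration("wrist");s=r.get_state();T=R.from_quat(s["eef_rot"])
print(T.inv().apply(k["eye"]-s["tool_pos"]),(T.inv()*R.from_quat(k["rotation"])).as_matrix().round(3),k["intrinsics"])
print(atz("top",(210.5,212.5),.168),atz("scene",(275,178),.160))
E
```

```text
pos [0.1496 0.6069 0.3028] shift mm [-468.7 -437.3  -27.3] rot [ 1.000e-02 -0.000e+00 -1.385e+01] F [-0.2 -0.1 -0.5] open 88.2 ff 0.0 t 0.9
[ 0.07030144 -0.00053388 -0.08196259] [[ 0.001  0.961  0.276]
 [ 1.    -0.001  0.001]
 [ 0.001  0.276 -0.961]] [[328.34159251   0.         257.70913551]
 [  0.         328.34159251 188.89316541]
 [  0.           0.           1.        ]]
[0.50249298 0.07013324 0.168     ] [0.5262359  0.07113987 0.16      ]
```

>>> play_rows(translation=[[-0.0312, -0.0292, -0.002], [-0.0312, -0.0292, -0.002], [-0.0312, -0.0292, -0.002], [-0.0312, -0.0292, -0.002], [-0.0312, -0.0292, -0.002], [-0.0312, -0.0292, -0.002], [-0.0312, -0.0292, -0.002], [-0.0312, -0.0292, -0.002], [-0.0312, -0.0292, -0.002], [-0.0312, -0.0292, -0.002], [-0.0312, -0.0292, -0.002], [-0.0312, -0.0292, -0.002], [-0.0312, -0.0292, -0.002], [-0.0312, -0.0292, -0.002], [-0.0312, -0.0292, -0.002], [0, 0, 0], [0, 0, 0], [0, 0, 0]], delta_rot=[[0, 0, 0], [0, 0, 0], [0, 0, 0], [0, 0, 0], [0, 0, 0], [0, 0, 0], [0, 0, 0], [0, 0, 0], [0, 0, 0], [0, 0, 0], [0, 0, 0], [0, 0, 0], [0, 0, 0], [0, 0, 0], [0, 0, 0], [0, 0, -7], [0, 0, -6.85], [0, 0, 0]], grip=[1, 1, 1, 1, 1, 1, 1, 1, 1, 1, 1, 1, 1, 1, 1, 1, 1, 1])

```text
clock: 3.15
tool_pos: [0.4992, 0.0694, 0.3328]
eef_rot: [0.001, 1.0, 0.0, 0.0]
contact_force: [0.6, 0.1, -0.1]
opening: 1.001
finger_force: 0.0
```

```bash
cat > look.py <<'E'
from h import *
import cv2,sys
n=sys.argv[1]
go((0.505,0.071,0.33))
k=r.get_calibration("wrist");a=r.snapshot("wrist");cv2.imwrite(f"pics/{n}.png",a)
for t,z in (("tape_center",.147),("post_head",.163),("stand",.128)):
  print(t,[(np.round(d["point"],4).tolist(),round(d["confidence"],2)) for d in r.look_for("wrist",t)[:2]])
  for d in r.silhouettes("wrist",t)[:1]:
    m=d["pixels"].astype("uint8");c=max(cv2.findContours(m,0,1)[0],key=len);(e,ax,an)=cv2.fitEllipse(c)
    print("  ell",np.round(e,1),np.round(ax,1),m.sum(),"at",z,atz("wrist",e,z,k).round(4))
E
python3 look.py w1
```

```text
pos [0.4992 0.0694 0.3328] shift mm [-5.8  1.7  2.8] rot [ 0.03  0.01 -0.1 ] F [ 0.6  0.1 -0.1] open 88.1 ff 0.0 t 3.15
tape_center [([0.503, 0.076, 0.1483], 0.65)]
  ell [261.4 187.3] [67.5 68.8] 2434 at 0.147 [0.5043 0.0717 0.147 ]
post_head [([0.5025, 0.0686, 0.1597], 0.56)]
  ell [259.2 194.7] [28.9 32.2] 766 at 0.163 [0.5059 0.0698 0.163 ]
stand [([0.4879, 0.0739, 0.0155], 0.64)]
  ell [258.3 154.2] [95.1 99.7] 5675 at 0.128 [0.4793 0.0691 0.128 ]
```

```bash
python3 -c "
import cv2
a=cv2.imread('pics/w1.png')[120:270,160:360];cv2.imwrite('pics/w1c.png',cv2.resize(a,None,fx=4,fy=4,interpolation=cv2.INTER_CUBIC))"
```

```text
(no output)
```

View pics/w1c.png

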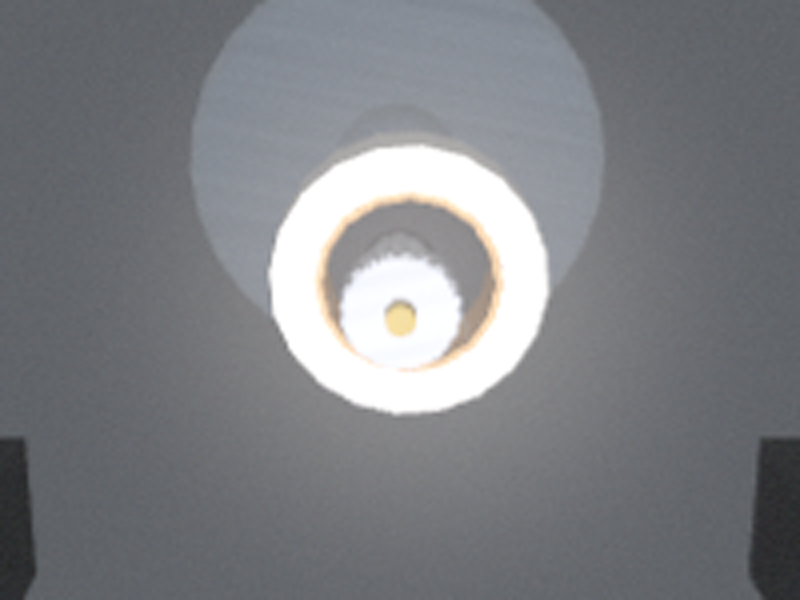

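The tape ring centres at about crop (409,279), the head disc at (400,311), and the stud at (400,318). The base disc is behind them at (397,150), radius about 206.

```bash
python3 - <<'E'
from h import *
k=r.get_calibration("wrist")
f=lambda u,v:(u/4+160-.4,v/4+120-.4)
for n,u,v,z in(("tape",409,279,.147),("head",401,310,.163),("stud",400,318,.168),("base",397,152,.012)):print(n,atz("wrist",f(u,v),z,k).round(4))
E
```

```text
tape [0.506  0.0723 0.147 ]
head [0.5078 0.0705 0.163 ]
stud [0.5079 0.0703 0.168 ]
base [0.5039 0.0701 0.012 ]
```

>>> play_rows(translation=[[-0.0075, 0.0027, 0.01], [0, 0, 0.02], [0, 0, 0.02], [0, 0, 0.02], [0, 0, 0.02], [0, 0, 0.02], [0, 0, 0.015], [0, 0, 0.012], [0, 0, 0.01], [0, 0, 0]], delta_rot=[[0, 0, 0], [0, 0, 0], [0, 0, 0], [0, 0, 0], [0, 0, 0], [0, 0, 0], [0, 0, 0], [0, 0, 0], [0, 0, 0], [0, 0, 0]], grip=[1, 1, 1, 1, 1, 1, 1, 1, 1, 1])

```text
clock: 4.75
tool_pos: [0.5065, 0.0722, 0.1851]
eef_rot: [-0.0, 1.0, -0.0, -0.0]
contact_force: [0.4, 0.3, 0.6]
opening: 1.0
finger_force: 0.0
```

>>> play_rows(translation=[[0, 0, 0], [0, 0, 0], [0, 0, 0], [0, 0, 0], [0, 0, 0], [0, 0, 0]], delta_rot=[[0, 0, 0], [0, 0, 0], [0, 0, 0], [0, 0, 0], [0, 0, 0], [0, 0, 0]], grip=[0.6, 0.45, 0.35, 0.2, 0.2, 0.2], squeeze=8)

```text
clock: 5.5
tool_pos: [0.5068, 0.0723, 0.186]
eef_rot: [0.0, 1.0, 0.0, 0.0]
contact_force: [0.4, -0.5, 5.1]
opening: 0.672
finger_force: 8.0
```

```bash
python3 -c "
from h import *
import cv2
for _ in range(2): go((0.5,0,.3)); a=r.snapshot('wrist')
cv2.imwrite('pics/w2.png',a)"
```

```text
pos [0.5068 0.0723 0.186 ] shift mm [   6.8  -72.3 -114. ] rot [ 0.01  0.03 -0.01] F [ 0.4 -0.5  5.1] open 59.2 ff 8.0 t 5.5
pos [0.5069 0.0723 0.186 ] shift mm [   6.8  -72.3 -114. ] rot [ 0.01  0.04 -0.01] F [-0.5  0.4  4.5] open 58.9 ff 8.0 t 5.55
```

View pics/w2.png

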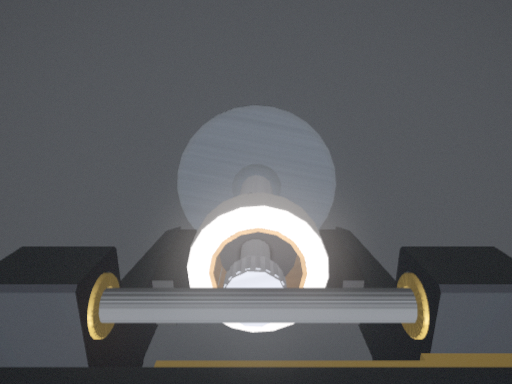

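The tape sits centred between the pads, at about (258,268), with the post head inside its hole. Next I lift it straight up.

>>> play_rows(translation=[[0, 0, -0.003], [0, 0, -0.006], [0, 0, -0.01], [0, 0, -0.012], [0, 0, -0.014], [0, 0, -0.015], [0, 0, -0.015], [0, 0, -0.015], [0, 0, 0]], delta_rot=[[0, 0, 0], [0, 0, 0], [0, 0, 0], [0, 0, 0], [0, 0, 0], [0, 0, 0], [0, 0, 0], [0, 0, 0], [0, 0, 0]], grip=[0.2, 0.2, 0.2, 0.2, 0.2, 0.2, 0.2, 0.2, 0.2])

```text
clock: 6.72
tool_pos: [0.5073, 0.0724, 0.2772]
eef_rot: [0.0, 1.0, 0.0, 0.001]
contact_force: [-0.3, -0.1, -1.3]
opening: 0.668
finger_force: 8.0
```

```bash
python3 look.py w3
```

```text
pos [0.5073 0.0724 0.2772] shift mm [  2.1  -1.3 -52.8] rot [ 0.04  0.17 -0.01] F [-0.3 -0.1 -1.3] open 58.8 ff 8.0 t 6.725
tape_center [([0.4937, 0.0746, 0.2427], 0.88), ([0.4905, 0.0723, 0.0147], 0.39)]
  ell [257.6 246. ] [ 99.  142.2] 8647 at 0.147 [0.5403 0.0715 0.147 ]
post_head []
  ell [254.9 188.8] [ 5.2 14.4] 68 at 0.163 [0.4934 0.0698 0.163 ]
stand [([0.4923, 0.0731, 0.0168], 0.85)]
  ell [256.  153.2] [102.7 124.5] 9686 at 0.128 [0.4773 0.0704 0.128 ]
```

View pics/w3.png

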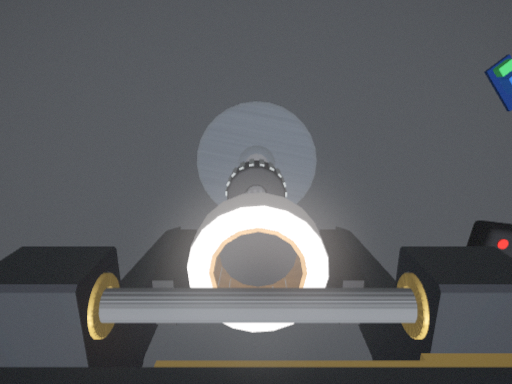

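The tape is clear of the post in the pads and the stand is still upright. I now carry it to the −y side.

>>> play_rows(translation=[[0, -0.02, 0], [0, -0.03, 0], [0, -0.035, 0], [0, -0.035, 0], [0, -0.0325, 0], [0, 0, 0.02], [0, 0, 0.03], [0, 0, 0.03], [0, 0, 0.03], [0, 0, 0.03], [0, 0, 0.025], [0, 0, 0.02], [0, 0, 0.015], [0, 0, 0]], delta_rot=[[0, 0, 0], [0, 0, 0], [0, 0, 0], [0, 0, 0], [0, 0, 0], [0, 0, 0], [0, 0, 0], [0, 0, 0], [0, 0, 0], [0, 0, 0], [0, 0, 0], [0, 0, 0], [0, 0, 0], [0, 0, 0]], grip=[0.2, 0.2, 0.2, 0.2, 0.2, 0.2, 0.2, 0.2, 0.2, 0.2, 0.2, 0.2, 0.2, 0.2])

```text
clock: 8.82
tool_pos: [0.5062, -0.0801, 0.0748]
eef_rot: [-0.0, 1.0, 0.0, -0.001]
contact_force: [-0.1, -0.3, -0.7]
opening: 0.671
finger_force: 8.0
```

```bash
python3 -c "
from h import *
go((0.507,-0.08,.065))"
```

```text
pos [ 0.5062 -0.0801  0.0748] shift mm [-0.8  0.1  9.8] rot [ 0.01 -0.11  0.02] F [-0.1 -0.3 -0.7] open 59.0 ff 8.0 t 8.825
```

>>> play_rows(translation=[[0, 0, 0.004], [0, 0, 0.003], [0, 0, 0.0025], [0, 0, 0], [0, 0, 0]], delta_rot=[[0, 0, 0], [0, 0, 0], [0, 0, 0], [0, 0, 0], [0, 0, 0]], grip=[0.2, 0.2, 0.2, 0.2, 0.2])

```text
clock: 9.45
tool_pos: [0.5067, -0.0803, 0.0663]
eef_rot: [0.0, 1.0, 0.0, 0.0]
contact_force: [0.1, 0.1, -0.2]
opening: 0.665
finger_force: 8.0
```

>>> play_rows(translation=[[0, 0, 0], [0, 0, 0], [0, 0, 0], [0, 0, 0], [0, 0, 0]], delta_rot=[[0, 0, 0], [0, 0, 0], [0, 0, 0], [0, 0, 0], [0, 0, 0]], grip=[0.4, 0.5, 0.7, 1, 1])

```text
clock: 10.07
tool_pos: [0.5066, -0.0803, 0.0662]
eef_rot: [0.0, 1.0, 0.0, -0.0]
contact_force: [-0.3, -0.6, -1.2]
opening: 0.997
finger_force: 0.0
```

>>> play_rows(translation=[[0, 0, -0.01], [0, 0, -0.03], [0, 0, -0.04], [0, 0, -0.05], [0, 0, -0.05], [0, 0, -0.05], [0, 0, -0.04], [0, 0.04, 0], [0, 0.06, 0], [0, 0.05, 0], [0, 0, 0]], delta_rot=[[0, 0, 0], [0, 0, 0], [0, 0, 0], [0, 0, 0], [0, 0, 0], [0, 0, 0], [0, 0, 0], [0, 0, 0], [0, 0, 0], [0, 0, 0], [0, 0, 0]], grip=[1, 1, 1, 1, 1, 1, 1, 1, 1, 1, 1])

```text
clock: 11.45
tool_pos: [0.5059, 0.0747, 0.3372]
eef_rot: [-0.004, 1.0, 0.001, 0.001]
contact_force: [0.2, -0.4, -0.2]
opening: 1.007
finger_force: 0.0
```

```bash
python3 look.py w4; python3 - <<'E'
from h import *
import cv2
a=cv2.imread("pics/w4.png")[120:270,160:360]
b=r.snapshot("scene");
for t in("tape_center","stand"):print(t,[(np.round(d["point"],3).tolist(),round(d["confidence"],2)) for d in r.look_for("scene",t)[:2]])
b=cv2.resize(b[150:250,190:323],(800,600),interpolation=2)
cv2.imwrite("pics/c4.png",np.vstack([cv2.resize(a,(400,300),interpolation=2),cv2.resize(b,(400,300))]))
E
```

```text
pos [0.5059 0.0747 0.3372] shift mm [ 0.9 -3.7  7.1] rot [0.17 0.06 0.49] F [ 0.2 -0.4 -0.2] open 88.6 ff 0.0 t 11.45
tape_center [([0.5041, -0.0793, 0.0217], 0.6)]
  ell [132.7 151.9] [48.  51.3] 1519 at 0.147 [ 0.4825 -0.0301  0.147 ]
post_head [([0.4998, 0.0675, 0.1611], 0.58)]
stand [([0.4947, 0.0712, 0.0175], 0.67)]
  ell [253.9 149.4] [ 96.  102.5] 7374 at 0.128 [0.4827 0.0708 0.128 ]
tape_center [([0.519, -0.079, 0.022], 0.65)]
stand [([0.52, 0.068, 0.014], 0.79)]
```

View pics/c4.png

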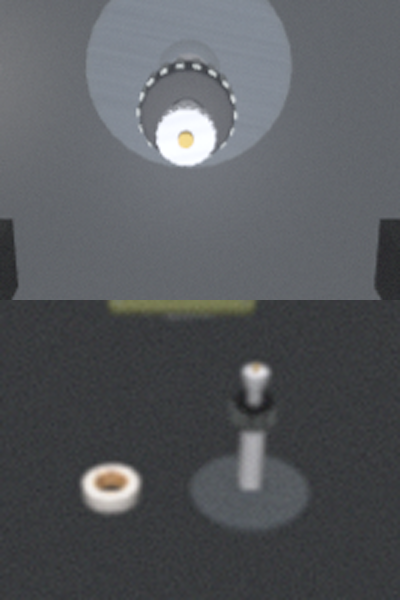

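The tape lies flat on the counter to the left of the base in the scene crop, with the stand upright. In the wrist crop the collar centres at about (186,109) and the head at (186,136).

>>> play_rows(translation=[[0, -0.004, 0.02], [0, 0, 0.025], [0, 0, 0.025], [0, 0, 0], [0, 0, 0], [0, 0, 0]], delta_rot=[[0, 0, 0], [0, 0, 0], [0, 0, 0], [0, 0, 0], [0, 0, 0], [0, 0, 0]], grip=[1, 1, 1, 0.2, 0.2, 0.2])

```text
clock: 12.7
tool_pos: [0.5072, 0.0659, 0.2672]
eef_rot: [0.0, 1.0, 0.0, 0.001]
contact_force: [-0.3, 0.0, -0.2]
opening: 0.685
finger_force: 0.0
```

```bash
python3 look.py w5;  python3 -c "
import cv2
a=cv2.imread('pics/w5.png')[110:260,160:360];cv2.imwrite('pics/w5c.png',cv2.resize(a,None,fx=4,fy=4,interpolation=cv2.INTER_CUBIC))"
```

```text
pos [0.5072 0.0659 0.2672] shift mm [  2.1   5.1 -62.8] rot [ 0.03  0.12 -0.01] F [-0.3  0.  -0.2] open 60.3 ff 0.0 t 12.7
tape_center [([0.5058, -0.0775, 0.0207], 0.62)]
  ell [117.8 162.9] [57.8 62.5] 2301 at 0.147 [ 0.4781 -0.0225  0.147 ]
post_head [([0.5008, 0.0674, 0.1624], 0.79)]
  ell [265.7 213.2] [36.7 44.3] 1317 at 0.163 [0.5057 0.0699 0.163 ]
stand [([0.4943, 0.0714, 0.0136], 0.66)]
  ell [261.9 158.1] [112.1 124.6] 10628 at 0.128 [0.4787 0.0679 0.128 ]
```

View pics/w5c.png

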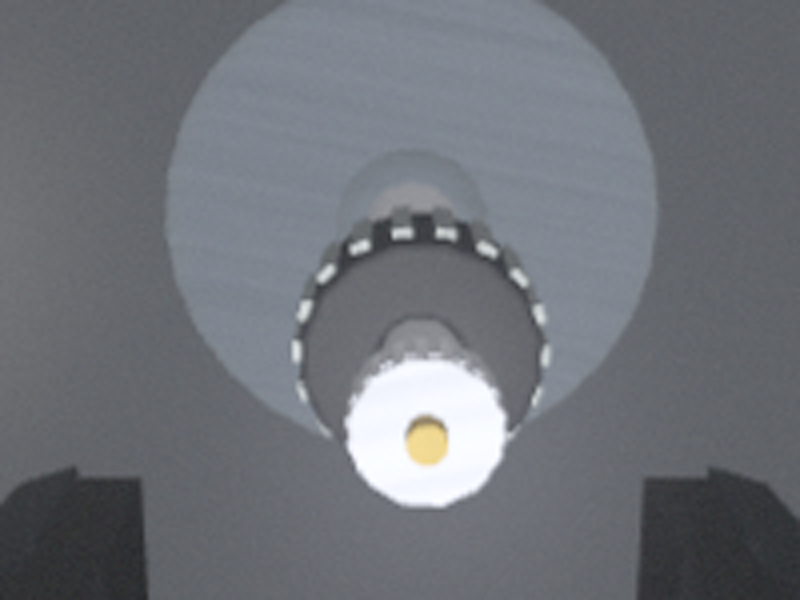

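Here the head disc is at crop (426,433), the stud at (428,442), the collar top centre at about (422,357) and the base at (412,203).

```bash
python3 - <<'E'
from h import *
k=r.get_calibration("wrist")
f=lambda u,v:(u/4+160-.4,v/4+110-.4)
for n,u,v,z in(("head",426,433,.163),("stud",428,442,.168),("collar",422,357,.128),("base",412,203,.012)):print(n,atz("wrist",f(u,v),z,k).round(4))
# fingers gap centre in the image: pads at grip mid
s=r.get_state();T=R.from_quat(s["eef_rot"])
print(proj(k,s["tool_pos"]+T.apply([0,0,.045])),proj(k,s["tool_pos"]+T.apply([0,0.03,.064])),proj(k,s["tool_pos"]+T.apply([0,-0.03,.064])))
E
```

```text
head [0.5077 0.07   0.163 ]
stud [0.5071 0.0701 0.168 ]
collar [0.5069 0.0701 0.128 ]
base [0.502  0.0699 0.012 ]
[259.5770673  264.73549489] [321.05935112 245.33659329] [197.7419984  245.23834363]
```

>>> play_rows(translation=[[0, 0.0041, 0.008], [0, 0, 0.012], [0, 0, 0.014], [0, 0, 0.012], [0, 0, 0.01], [0, 0, 0.006], [0, 0, 0.004], [0, 0, 0], [0, 0, 0]], delta_rot=[[0, 0, 0], [0, 0, 0], [0, 0, 0], [0, 0, 0], [0, 0, 0], [0, 0, 0], [0, 0, 0], [0, 0, 0], [0, 0, 0]], grip=[0.2, 0.2, 0.2, 0.2, 0.2, 0.2, 0.2, 0.2, 0.2])

```text
clock: 14.18
tool_pos: [0.5068, 0.0699, 0.2005]
eef_rot: [0.0, 1.0, 0.0, 0.0]
contact_force: [0.2, -0.7, -0.2]
opening: 0.596
finger_force: 0.0
```

>>> play_rows(translation=[[0, 0, 0], [0, 0, 0], [0, 0, 0], [0, 0, 0], [0, 0, 0], [0, 0, 0], [0, 0, 0], [0, 0, 0], [0, 0, 0], [0, 0, 0]], delta_rot=[[0, 0, 0], [0, 0, 0], [0, 0, 0], [0, 0, 0], [0, 0, 0], [0, 0, 0], [0, 0, 0], [0, 0, 0], [0, 0, 0], [0, 0, 0]], grip=[0, -0.2, -0.3, -0.36, -0.4, -0.44, -0.48, -0.55, -0.6, -0.6], squeeze=6)

```text
clock: 15.42
tool_pos: [0.5067, 0.0702, 0.2002]
eef_rot: [-0.0, 1.0, 0.0, 0.0]
contact_force: [0.6, 2.6, -0.4]
opening: 0.264
finger_force: 6.0
```

```bash
python3 -c "
from h import *
for _ in range(3): go((0.507,0.07,.201)); a=r.snapshot('wrist')
print(r.get_state()['moment'])"
```

```text
pos [0.5067 0.0702 0.2002] shift mm [-0.3 -0.2 -0.8] rot [0.03 0.01 0.02] F [ 0.6  2.6 -0.4] open 23.2 ff 6.0 t 15.425
pos [0.5067 0.0702 0.2002] shift mm [-0.3 -0.2 -0.8] rot [0.03 0.01 0.02] F [ 0.3  2.  -1.2] open 23.6 ff 6.0 t 15.475
pos [0.5067 0.0702 0.2002] shift mm [-0.3 -0.2 -0.8] rot [0.03 0.01 0.02] F [-0.6  1.5 -0.4] open 23.3 ff 6.0 t 15.525
[0.51509085 0.02859444 0.02005168]
```

>>> play_rows(translation=[[0, 0.0004, 0], [0, 0, 0], [0, 0, 0], [0, 0, -0.002], [0, 0, -0.003], [0, 0, -0.003], [0, 0, 0], [0, 0, 0]], delta_rot=[[0, 0, 0], [0, 0, 0], [0, 0, 0], [0, 0, 0], [0, 0, 0], [0, 0, 0], [0, 0, 0], [0, 0, 0]], grip=[-0.6, -0.6, -0.6, -0.6, -0.6, -0.6, -0.6, -0.6], squeeze=20)

```text
clock: 16.58
tool_pos: [0.5067, 0.0701, 0.2084]
eef_rot: [0.0, 1.0, -0.0, 0.0]
contact_force: [0.3, 1.6, -1.5]
opening: 0.251
finger_force: 20.0
```

```bash
python3 -c "
from h import *
for _ in range(3): go((0.507,0.07,.2667)); a=r.snapshot('wrist');print(r.get_state()['moment'].round(2))"
```

```text
pos [0.5067 0.0701 0.2084] shift mm [ -0.3  -0.1 -58.3] rot [-0.01  0.01 -0.01] F [ 0.3  1.6 -1.5] open 22.1 ff 20.0 t 16.575
[0.34 0.01 0.05]
pos [0.5067 0.0701 0.2083] shift mm [ -0.3  -0.1 -58.4] rot [-0.01  0.01 -0.01] F [ 0.8  1.3 -0.9] open 22.4 ff 20.0 t 16.625
[ 0.21  0.   -0.02]
pos [0.5067 0.0701 0.2082] shift mm [ -0.3  -0.1 -58.5] rot [-0.01  0.   -0.01] F [-0.9  1.3 -1.1] open 22.8 ff 20.0 t 16.675
[ 0.29  0.02 -0.01]
```

>>> play_rows(translation=[[0, 0.0005, -0.002], [0, 0, -0.003], [0, 0, -0.004], [0, 0, -0.004], [0, 0, -0.004], [0, 0, -0.004], [0, 0, -0.004], [0, 0, -0.003], [0, 0, -0.002], [0, 0, 0], [0, 0, 0]], delta_rot=[[0, 0, 0], [0, 0, 0], [0, 0, 0], [0, 0, 0], [0, 0, 0], [0, 0, 0], [0, 0, 0], [0, 0, 0], [0, 0, 0], [0, 0, 0], [0, 0, 0]], grip=[-0.6, -0.6, -0.6, -0.6, -0.6, -0.6, -0.6, -0.6, -0.6, -0.6, -0.6])

```text
clock: 18.1
tool_pos: [0.5066, 0.0707, 0.2381]
eef_rot: [0.0, 1.0, 0.0, -0.0]
contact_force: [0.2, 0.4, -1.6]
opening: 0.254
finger_force: 20.0
```

```bash
python3 -c "
from h import *
for _ in range(3): go((0.507,0.07,.2667)); a=r.snapshot('wrist');print(r.get_state()['moment'].round(2))"
```

```text
pos [0.5066 0.0707 0.2381] shift mm [ -0.4  -0.7 -28.6] rot [ 0.   -0.01 -0.  ] F [ 0.2  0.4 -1.6] open 22.3 ff 20.0 t 18.1
[-0.01 -0.04  0.02]
pos [0.5066 0.0707 0.2381] shift mm [ -0.4  -0.7 -28.6] rot [ 0.   -0.02  0.  ] F [ 0.5  0.4 -0.9] open 22.3 ff 20.0 t 18.15
[-0.01  0.02 -0.05]
pos [0.5066 0.0708 0.2381] shift mm [ -0.4  -0.8 -28.6] rot [ 0.   -0.01  0.  ] F [-0.1 -0.1 -1.6] open 22.6 ff 20.0 t 18.2
[ 0.03 -0.04 -0.  ]
```

Forces are relaxed, so I lift the remaining 28 mm and check with the camera.

>>> play_rows(translation=[[0, 0, -0.002], [0, 0, -0.003], [0, 0, -0.004], [0, 0, -0.004], [0, 0, -0.004], [0, 0, -0.004], [0, 0, -0.003], [0, 0, -0.002], [0, 0, -0.002], [0, 0, 0], [0, 0, 0], [0, 0, 0]], delta_rot=[[0, 0, 0], [0, 0, 0], [0, 0, 0], [0, 0, 0], [0, 0, 0], [0, 0, 0], [0, 0, 0], [0, 0, 0], [0, 0, 0], [0, 0, 0], [0, 0, 0], [0, 0, 0]], grip=[-0.6, -0.6, -0.6, -0.6, -0.6, -0.6, -0.6, -0.6, -0.6, -0.6, -0.6, -0.6])

```text
clock: 19.75
tool_pos: [0.5066, 0.0707, 0.2661]
eef_rot: [0.0, 1.0, 0.0, -0.0]
contact_force: [-1.1, -0.4, -1.2]
opening: 0.252
finger_force: 20.0
```

```bash
python3 - <<'E'
from h import *
import cv2
for _ in range(2): go((0.507,0.07,.2667)); a=r.snapshot('wrist');print(r.get_state()['moment'].round(2))
b=r.snapshot("scene")
for c in("wrist","scene"):
  for t in("limit_groove","collar_top","stand"):print(c,t,[(np.round(d["point"],4).tolist(),round(d["confidence"],2)) for d in r.look_for(c,t)[:2]])
cv2.imwrite("pics/c6.png",np.hstack([cv2.resize(a[40:300,140:380],(400,433),interpolation=2),cv2.resize(b[150:230,230:304],(400,433),interpolation=2)]))
E
```

```text
pos [0.5066 0.0707 0.2661] shift mm [-0.4 -0.7 -0.6] rot [ 0.   -0.02 -0.  ] F [-1.1 -0.4 -1.2] open 22.2 ff 20.0 t 19.75
[-0.05  0.03 -0.05]
pos [0.5066 0.0707 0.2661] shift mm [-0.4 -0.7 -0.6] rot [ 0.   -0.01 -0.  ] F [ 0.8  0.1 -2.4] open 22.3 ff 20.0 t 19.8
[-0.02  0.03 -0.01]
wrist limit_groove [([0.5015, 0.0685, 0.2221], 0.8), ([0.5075, -0.0789, 0.0212], 0.42)]
wrist collar_top [([0.4902, 0.0674, 0.0123], 0.9)]
wrist stand [([0.4944, 0.0722, 0.0128], 0.73)]
scene limit_groove [([0.5133, 0.0699, 0.1881], 0.46)]
scene collar_top [([0.5242, 0.0699, 0.012], 0.73)]
scene stand [([0.5188, 0.0662, 0.0155], 0.85)]
```

View pics/c6.png

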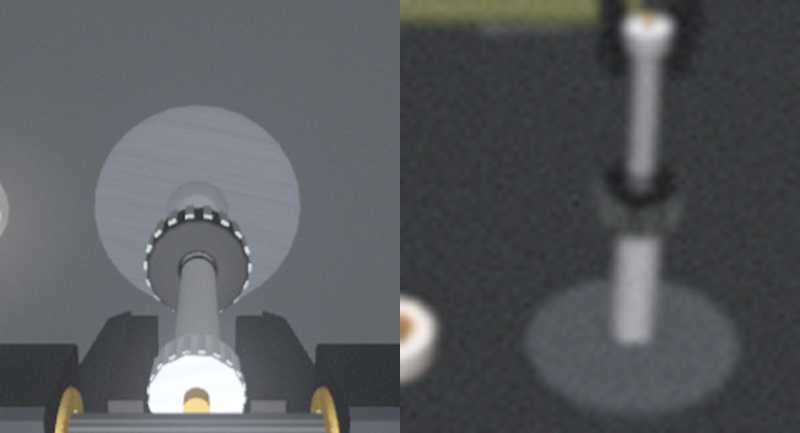

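The wrist half shows the dark groove band round the post at about (199,258), just above the collar face. The scene half shows the stand upright with its base flat. I zoom in to check the height.

```bash
python3 - <<'E'
from h import *
import cv2
k=r.get_calibration("wrist");a=r.snapshot("wrist")
x=np.array([.5066,.0707,0])
for dz in(.0,.002,.004,.006,.008): 
  # nearest visible edge of shaft (camera is on -x side) at that height
  print(dz,"axis",proj(k,x+[0,0,.128+dz]).round(1),"front",proj(k,x+[-.007,0,.128+dz]).round(1),"back",proj(k,x+[.007,0,.128+dz]).round(1))
g=a[175:225,225:291];cv2.imwrite("pics/g6.png",cv2.resize(g,None,fx=12,fy=12,interpolation=cv2.INTER_CUBIC))
print(a[180:216,256:262].mean((1,2)).round().astype(int).tolist())
E
```

```text
0.0 axis [258.9 198.7] front [258.9 189.2] back [258.8 208.1]
0.002 axis [258.9 199.6] front [258.9 190. ] back [258.9 209.1]
0.004 axis [258.9 200.5] front [258.9 190.8] back [258.9 210. ]
0.006 axis [258.9 201.4] front [258.9 191.6] back [258.9 211. ]
0.008 axis [258.9 202.3] front [258.9 192.4] back [258.9 212. ]
[105, 105, 106, 106, 107, 107, 106, 106, 107, 104, 92, 119, 136, 103, 65, 116, 136, 137, 138, 137, 137, 137, 138, 137, 138, 138, 138, 138, 139, 138, 138, 139, 138, 139, 140, 138]
```

View pics/g6.png

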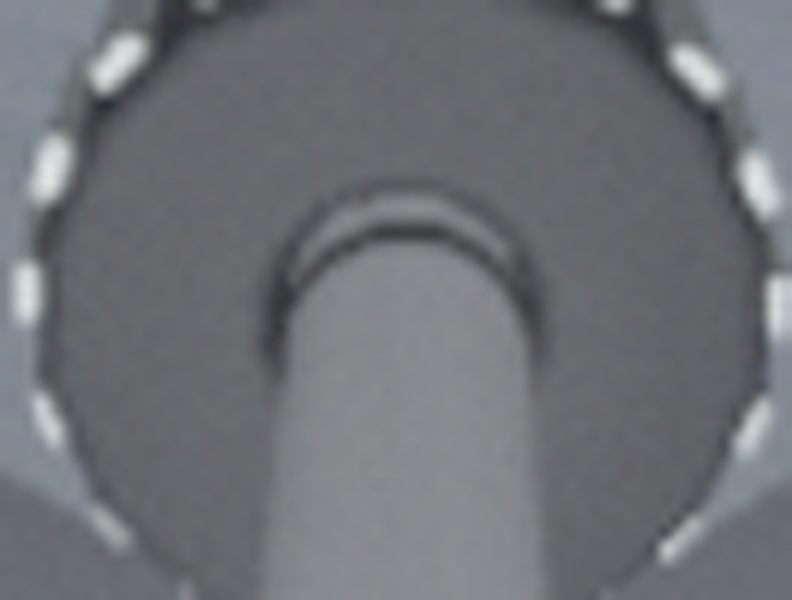

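The zoom shows the bore mouth at row about 180, a bright band of shaft above it, then the groove ring at about 230. So the groove is fully clear of the collar. The lift measured from the arm's position is 65.9 mm, which puts the groove middle about 3.9 mm above the collar top, within 3 to 6 mm. I hand it in.

```bash
python3 -c "
from h import *
go((0.507,0.07,.2667)); print(r.finish_job())"
```

```text
pos [0.5067 0.0707 0.2662] shift mm [-0.3 -0.7 -0.5] rot [0.01 0.   0.  ] F [-0.5 -0.2 -0.9] open 22.6 ff 20.0 t 20.25
the job is handed in; nothing more can be done
None
```

The tape lies flat on the counter about 15 cm from the stand (it dropped the last 8 mm or so on release), and the post is held steady at 20 N with its groove about 4 mm above the collar by arm travel; the stand stayed upright, the bystanders were left alone, and the job was handed in at 20 s.

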